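# Transport lock of a slide scanner: feel along the slot for the stage's groove

## Task

Lock the slide scanner's stage for moving: take the red lock pin out of its stand, put it upright into the end of the scanner's top slot that has the white dot, so that it rests on the hidden stage bar, and slide it gently along the slot, without lifting it out, until it drops into the bar's groove. Stop there, press the pin fully home so that its flange sits flat on the slot's frame, and let go. Never lean hard on the pin, as the stage is delicate, and leave the other things on the bench alone.

Things in the scene. Friction and masses are not known exactly. Their poses are not given: they have to be found in the camera images.
- scanner: Benchtop slide scanner, blue below, white above, 250 (x) by 360 (y) by 95 mm tall, fixed to the bench. Origin: centre of its underside; z up, x from front (robot side) to back. The slot in its top lies at x = -45 mm and runs along y from -60 to +60 mm, 13 mm wide, in a grey frame 44 x 150 mm whose top is at z = 97 mm. At the back (x above 62 mm) a cover stands 18 mm above the top.
- slot_start (a point): Middle of the slot's end marked by the white dot, at the height of the frame's top. The slot runs from here along the scanner's +y. Put the pin in with its axis 6 to 20 mm from this end and let it rest on the bar there for half a second before sliding it. More than 30 mm from this end the tip must never be out of the slot close above it (less than 15 mm).
- slot_far (a point): Middle of the slot's other end, 120 mm from slot_start, at the height of the frame's top.
- slot_mid (a point): Middle of the slot, 60 mm from either end, at the height of the frame's top. Under the whole slot, 14 mm below this height and hidden by a black dust brush that gives no resistance, lies the flat, hard, level top of the stage bar, with one groove across it. The stage is braked and does not give. More than 22 N between pin and scanner, in any direction, damages it; 3 to 8 N is right.
- slot_floor (a point): The stage bar's top below the middle of the slot (not the groove). The groove across the bar is 11 mm wide along the slot, 15 mm at its mouth (45 degree bevels, 2 mm high), 11 mm deep. Its centre is 35 to 105 mm from slot_start; where, can only be felt: the load on the pin goes and the pin can sink 9 mm.
- lock_pin: Red lock pin, about 70 g, 62 mm tall, upright in its stand. Origin: centre of its tip; z up. Steel shank 8 mm in diameter, 23 mm long; then a flange 30 mm in diameter, 3 mm thick; then a round red knob 24 mm in diameter, 36 mm tall (26 to 62 mm above the tip). Hold the knob from above, with the fingers' ends just above the flange.
- pin_tip (a point): Centre of the pin's tip (lower end).
- pin_shoulder (a point): Centre of the underside of the pin's flange, 23 mm above the tip. While the tip rides on the bar this is 9 mm above the slot's frame; when home in the groove it lies on the frame. The pin stays in by its weight.
- tool_block: Aluminium stand, 70 x 70 x 60 mm on a black foot of 80 x 80 mm, fixed to the bench, with a hole 11 mm in diameter in the middle of its top in which the lock pin hangs by its flange. Origin: centre of its underside.
- tip_box: Bystander: pipette tip box, magenta with a clear lid, 85 x 120 x 80 mm, loose. Origin: centre of its underside.
- stain_jar: Bystander: amber jar with a white cap, 56 mm in diameter, 75 mm tall, loose. Origin: centre of its underside.
- buffer_jar: Bystander: white jar with a blue cap, 56 mm in diameter, 75 mm tall, loose. Origin: centre of its underside.

How it is judged:
By the outcome, as a careful person would: the job done as asked, in the order asked, and still so for the second after the job is handed in, with the robot touching nothing.
It also fails if it takes over 64 s, if anything falls off the work surface, if the arm or the gripper's body presses on something with over 40 N, if the wrist force passes 120 N, or if a joint passes its speed limit or range.

## Robot

A 6-joint arm with a two-finger parallel gripper is mounted at the origin on the work surface. World frame = base frame: x ahead of the robot, y to its left, z up, the work surface at z = 0. Lengths are in m, angles in degrees, forces in N, time in s.
With the tool pointing down it reaches from about 0.35 to 0.85 m from the base axis. Payload 8.1 kg.
Tool frame: the origin (TCP) lies on the centre line of the jaws, within the pads' length; the fingertips stand 22 mm ahead of it and the grasp point (between the pads) lies 3 mm ahead of it; z points along the fingers, x is the direction in which the jaws open and shut, and the axes are right-handed (so a half turn about z gives the same grasp; the last joint's range is limited). The gripper opens to 93 mm and grips with 3 to 60 N. Pads are 15 mm wide; open, the fingers measure 128 mm over their backs; the gripper's body (75 mm by 188 mm) begins 65 mm behind the grasp point.
Start: joints at [69.477, 7.471, 85.268, -0, 87.261, -4.893], TCP at [0.162, 0.578, 0.241] pointing down, gripper open.
Joint ranges: [-169.43, 169.43], [-51.17, 129.36], [1.28, 143.12], [-76.62, 256.62], [0, 156.53], [-152.29, 152.29]. Speed limits (degrees/s): [136.94, 136.94, 159.86, 180, 180, 180].

## Interface

Orientations are given as [roll, pitch, yaw] about the fixed x, y, z axes, in that order (R = Rz(yaw) Ry(pitch) Rx(roll)).
In Python, from station import manip, camera, sign_off gives the robot as it stands. The module is installed in compiled form; this text tells all that it offers.
- The arm moves only by the tool jog_arm, never from a script. Its argument "steps" is a list of rows, each an object of numbers: "dx", "dy", "dz": the shift along the tool's x, y, z in m; "wx", "wy", "wz": the turn, a rotation vector about the tool's x, y, z in rad; "fingers": the closure, from 0 (fully open) to 1 (shut). A call has 1 to 20 rows; each row is the pose to reach, as a shift and turn from the pose commanded when the call began, along the tool's axes at that moment; what a row does not reach only later rows make up. A row lasts 1/12 s, in which the tool goes at most 41.7 mm and 7.16 degrees, less where a joint would pass 70% of its speed; a pose out of reach is approached as far as the arm can. A call with a gripper value outside its range is refused whole. The fingers move at their own pace and stop on an object; "newtons" is the grip in N (left out, the last holds). Time passes only in rows, so rows that repeat a pose let the fingers close. It gives the time, the measured TCP pose, the force and the opening at its end, in the units of the state.
- manip.get_state(): the state, without advancing time (a new reading comes with each control period).
- camera(name): name is "scene" or "top" or "wrist"; returns a dict with "color" (384x512x3 uint8, red, green, blue), "z_map" (384x512 float32, m along the optical axis (not along the pixel's ray), 0 where there is no reading), "fx", "fy", "cx", "cy" (pixels), "dist" ([k1, k2, p1, p2, k3] as OpenCV has them; the pictures are not rectified), "rvec" (rotation vector, rad) and "tvec" (3), from world to camera coordinates, as OpenCV has them; the wrist camera has in their place "tool_from_camera" (4x4, takes a point from camera to tool coordinates, whose origin is the TCP and whose axes are the tool frame's). Camera axes: x right, y down, z forward; pixel columns grow to the right and rows downward; lengths in m; the calibration is good to about 2 mm. A picture is of the moment at which its call begins: read the wrist's pose just before it.
- sign_off(): hands the job in, once; it reports no verdict.
The state is a dict: "time_s": time; "q": joint angles; "joint_vel": joint speeds; "tau": joint torques, N m; "eef_pos": TCP position; "tcp_rot": TCP orientation; "force": force on the tool from outside, world axes, zero at the start; "moment": the same for the moment, N m; "opening": opening from 0.0 (shut) to 1.0 (fully open).
Only numpy, scipy, OpenCV 4.12 (cv2) and the standard library are available. Lean on these libraries where they do the work, as an engineer would, in place of code of your own. Each camera call takes 0.05 s, during which the arm holds its last target. There are 200 camera calls.

## Working session

There is one attempt and no reset: what is moved stays moved. The work goes in short steps, Python scripts to look and compute and a tool call to move; the robot and the scene stay as the last step left them, time stands still between calls to the robot, and variables do not carry over. Pictures are saved under pics/ and viewed, about 8 in all and at most 12, crops included, and the job is handed in when it is done.

Besides the shell and the picture viewer there is one more tool, called after "Request:" as name([rows], argument=value, ...), one row to a line, values as JSON. jog_arm: Moves the arm, as the interface text tells. Its arguments: {"type":"object","properties":{"steps":{"type":"array","items":{"type":"object","properties":{"dx":{"type":"number"},"dy":{"type":"number"},"dz":{"type":"number"},"wx":{"type":"number"},"wy":{"type":"number"},"wz":{"type":"number"},"fingers":{"type":"number"}}}},"newtons":{"type":"number"}},"required":["steps"]}

```bash
mkdir -p pics; cat > h.py <<'E'
import numpy as np, cv2
from station import manip, camera
from scipy.spatial.transform import Rotation as R
def pose():
    s=manip.get_state(); T=np.eye(4)
    T[:3,:3]=R.from_euler('xyz',s['tcp_rot'],degrees=True).as_matrix(); T[:3,3]=s['eef_pos']; return s,T
def shot(name):
    s,T=pose(); c=camera(name)
    if name=='wrist': W=T@np.array(c['tool_from_camera'])
    else:
        W=np.eye(4); r=cv2.Rodrigues(np.array(c['rvec'],float))[0]; W[:3,:3]=r.T; W[:3,3]=-r.T@np.array(c['tvec'],float).ravel()
    c['W']=W; return c
def rays(c,px):
    K=np.array([[c['fx'],0,c['cx']],[0,c['fy'],c['cy']],[0,0,1.]])
    u=cv2.undistortPoints(np.array(px,float).reshape(-1,1,2),K,np.array(c['dist'],float)).reshape(-1,2)
    return np.c_[u,np.ones(len(u))]
def onplane(c,px,z):
    d=rays(c,px)@c['W'][:3,:3].T; o=c['W'][:3,3]; return o+d*((z-o[2])/d[:,2])[:,None]
def depthpt(c,px):
    r=rays(c,px); z=np.array([c['z_map'][int(round(p[1])),int(round(p[0]))] for p in px]); return (r*z[:,None])@c['W'][:3,:3].T+c['W'][:3,3]
def save(c,fn): cv2.imwrite('pics/'+fn,c['color'][:,:,::-1])
E
python3 - <<'E'
from h import *
s,T=pose(); print(s); 
ims=[]
for n in ['scene','top','wrist']:
    c=shot(n); np.save(n+'.npy',c,allow_pickle=True); ims.append(c['color'][:,:,::-1]); print(n,c['W'].round(3).tolist(),c['fx'])
a=np.vstack([np.hstack(ims[:2])]); cv2.imwrite('pics/a.png',cv2.resize(a,(800,300))); cv2.imwrite('pics/top.png',cv2.resize(ims[1],(800,600)))
cv2.imwrite('pics/a.png',ims[0])
E
```

```text
{'time_s': 0.0, 'q': array([ 6.94792239e+01,  7.51522134e+00,  8.53276623e+01, -5.55183684e-05,
        8.72594785e+01, -4.89334500e+00]), 'joint_vel': array([ 0.10108161, -0.00603355, -0.10759418,  0.04977932, -0.12178902,
        0.02278285]), 'tau': array([ 8.94299192e-04, -5.59839928e+01, -4.91758704e+01,  7.68381846e-02,
        3.53535824e-02, -1.88635508e-04]), 'eef_pos': array([0.16143203, 0.57734922, 0.23960171]), 'tcp_rot': array([-1.79991324e+02,  1.01993872e-01,  7.43725793e+01]), 'force': array([0.67244958, 0.62624349, 0.19389189]), 'moment': array([-0.03962767,  0.01847455, -0.01381124]), 'opening': 1.0003764244949709}
scene [[0.332, 0.545, -0.77, 1.383], [0.943, -0.206, 0.26, -0.243], [-0.017, -0.813, -0.582, 0.696], [0.0, 0.0, 0.0, 1.0]] 415.04925602307776
top [[-0.004, -0.976, 0.218, 0.304], [-1.0, 0.004, 0.003, 0.015], [-0.004, -0.217, -0.976, 1.287], [0.0, 0.0, 0.0, 1.0]] 365.868885407857
wrist [[0.269, 0.924, 0.271, 0.087], [0.963, -0.257, -0.077, 0.598], [-0.002, 0.281, -0.96, 0.385], [0.0, 0.0, 0.0, 1.0]] 264.8946605023351
```

View pics/top.png

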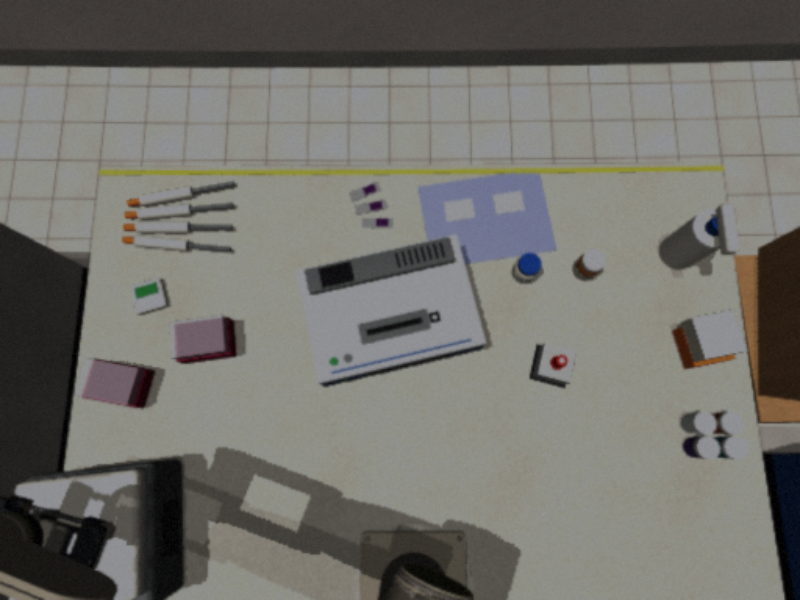

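View pics/a.png

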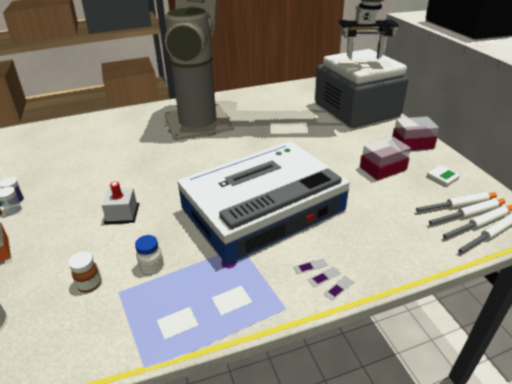

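The top view shows the scanner's grey slot frame around (395,326) of 800x600, with the dot at its right end (434,317). The red knob is at (560,361), and the jars and the tip boxes stand clear. In the scene view the pin stands at (115,190).

```bash
python3 - <<'E'
from h import *
for n in ['top','scene']:
    c=np.load(n+'.npy',allow_pickle=True).item(); im=c['color'].astype(int)
    red=((im[...,0]>130)&(im[...,1]<70)&(im[...,2]<70)).astype(np.uint8)
    N,l,st,ce=cv2.connectedComponentsWithStats(red)
    for i in range(1,N):
        if st[i,4]>8:
            u,v=ce[i]; print(n,st[i],ce[i],'plane.08',onplane(c,[ce[i]],.085)[0].round(4),'depth',depthpt(c,[ce[i]])[0].round(4))
c=np.load('top.npy',allow_pickle=True).item()
# grey frame
y0,y1,x0,x1=190,232,225,290
g=c['color'][y0:y1,x0:x1]
print(depthpt(c,[(278,203),(250,205),(220,225),(300,195),(352,238),(365,240)]).round(4))
gray=cv2.cvtColor(c['color'],cv2.COLOR_RGB2GRAY)
mask=np.zeros_like(gray); mask[y0:y1,x0:x1]=(g.mean(2)<140)
N,l,st,ce=cv2.connectedComponentsWithStats(mask)
for i in range(1,N):
    if st[i,4]>30:
        cn=cv2.findContours((l==i).astype(np.uint8),0,2)[0][0]; r=cv2.minAreaRect(cn); b=cv2.boxPoints(r)
        print(st[i],r,onplane(c,b,.097).round(4).tolist())
crop=cv2.resize(c['color'][185:260,220:380,::-1],(800,375),interpolation=cv2.INTER_CUBIC); cv2.imwrite('pics/crop.png',crop)
E
```

```text
top [357 227   6   6  13] [359.61538462 229.53846154] plane.08 [ 0.4615 -0.3167  0.085 ] depth [ 0.4592 -0.3118  0.1026]
scene [111 184   8   4  11] [114.54545455 185.54545455] plane.08 [ 0.4463 -0.3147  0.085 ] depth [ 0.4628 -0.3134  0.0958]
scene [116 195   7   4   9] [119.33333333 196.55555556] plane.08 [ 0.4996 -0.3063  0.085 ] depth [ 0.4678 -0.3085  0.0631]
[[ 0.5493 -0.0495  0.0968]
 [ 0.3041  0.0153  1.2871]
 [ 0.477   0.142   0.0935]
 [ 0.5768 -0.1236  0.0941]
 [ 0.4365 -0.2965  0.06  ]
 [ 0.4303 -0.3404  0.0552]]
[228 197  55  24 762] ((255.4463653564453, 207.77468872070312), (15.518574714660645, 54.33817672729492), 76.60750579833984) [[0.5381, 0.1189, 0.097], [0.5801, -0.057, 0.097], [0.5288, -0.068, 0.097], [0.4875, 0.1064, 0.097]]
[234 219  56  13 156] ((261.7785339355469, 226.19017028808594), (3.293966770172119, 56.2874641418457), 76.82744598388672) [[0.4566, 0.0956, 0.097], [0.4982, -0.0842, 0.097], [0.4875, -0.0864, 0.097], [0.4461, 0.093, 0.097]]
[257 224  33   8 135] ((273.5529479980469, 229.98822021484375), (5.857122898101807, 32.756500244140625), 77.47119140625) [[0.4573, 0.0207, 0.097], [0.4803, -0.0841, 0.097], [0.4614, -0.0878, 0.097], [0.4386, 0.0167, 0.097]]
```

View pics/crop.png

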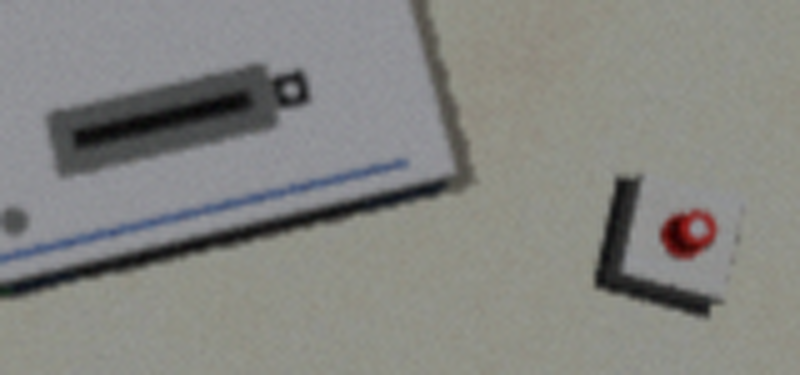

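Pin is at about (0.461,-0.312), and the scanner is yawed about 13°. First I'll move over the scanner slot, lifting and going round, for a close look.

Request:
jog_arm([
  {"dz": -0.02, "wz": 0.1},
  {"dz": -0.05, "wz": 0.2, "dx": -0.01, "dy": 0.02},
  {"dz": -0.06, "wz": 0.3, "dx": -0.03, "dy": 0.055},
  {"dz": -0.06, "wz": 0.4, "dx": -0.05, "dy": 0.09},
  {"dz": -0.06, "wz": 0.5, "dx": -0.07, "dy": 0.125},
  {"dz": -0.06, "wz": 0.6, "dx": -0.09, "dy": 0.16},
  {"dz": -0.06, "wz": 0.7, "dx": -0.11, "dy": 0.195},
  {"dz": -0.06, "wz": 0.82, "dx": -0.13, "dy": 0.23},
  {"dz": -0.06, "wz": 0.94, "dx": -0.15, "dy": 0.27},
  {"dz": -0.06, "wz": 1.06, "dx": -0.17, "dy": 0.31},
  {"dz": -0.06, "wz": 1.18, "dx": -0.19, "dy": 0.345},
  {"dz": -0.06, "wz": 1.3, "dx": -0.22, "dy": 0.37},
  {"dz": -0.055, "wz": 1.42, "dx": -0.25, "dy": 0.39},
  {"dz": -0.05, "wz": 1.54, "dx": -0.28, "dy": 0.41},
  {"dz": -0.045, "wz": 1.66, "dx": -0.31, "dy": 0.43},
  {"dz": -0.04, "wz": 1.78, "dx": -0.34, "dy": 0.45},
  {"dz": -0.035, "wz": 1.9, "dx": -0.37, "dy": 0.47},
  {"dz": -0.03, "wz": 2.02, "dx": -0.4, "dy": 0.49},
  {"dz": -0.02, "wz": 2.14, "dx": -0.42, "dy": 0.505},
  {"dz": -0.02, "wz": 2.26, "dx": -0.427, "dy": 0.507},
])

```text
invalid input at $.steps[0]: expected keys dx, dy, dz, wx, wy, wz, fingers
```

Request:
jog_arm([
  {"wz": 0.12},
  {"wz": 0.24},
  {"wz": 0.37},
  {"wz": 0.37},
  {"wz": 0.37},
])

```text
invalid input at $.steps[0]: expected keys dx, dy, dz, wx, wy, wz, fingers
```

```bash
python3 - <<'E'
from h import *
s,T=pose(); print(s['time_s'],s['eef_pos'],s['tcp_rot'],s['force'])
c=shot('wrist'); np.save('w1.npy',c,allow_pickle=True)
cv2.imwrite('pics/w1.png',cv2.resize(c['color'][:,:,::-1],(800,600)))
E
```

```text
0.15 [0.16149856 0.57745197 0.23980633] [-1.79993244e+02  8.12811376e-02  7.43703915e+01] [-0.39504039 -0.37185891  0.24623203]
```

View pics/w1.png

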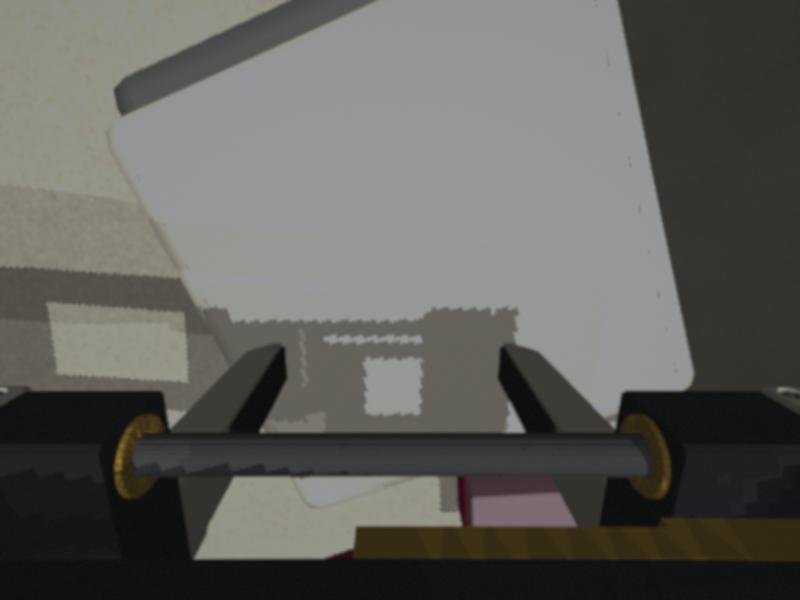

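The moves were refused because every row needs all seven keys. This picture shows only the white-topped box below the open fingers, with fingertips at (285,350) and (500,350). I'll resend the full rows.

Request:
jog_arm([
  {"dx": 0, "dy": 0, "dz": -0.02, "wx": 0, "wy": 0, "wz": 0.1, "fingers": 0},
  {"dx": -0.01, "dy": 0.02, "dz": -0.05, "wx": 0, "wy": 0, "wz": 0.2, "fingers": 0},
  {"dx": -0.03, "dy": 0.055, "dz": -0.06, "wx": 0, "wy": 0, "wz": 0.3, "fingers": 0},
  {"dx": -0.05, "dy": 0.09, "dz": -0.06, "wx": 0, "wy": 0, "wz": 0.4, "fingers": 0},
  {"dx": -0.07, "dy": 0.125, "dz": -0.06, "wx": 0, "wy": 0, "wz": 0.5, "fingers": 0},
  {"dx": -0.09, "dy": 0.16, "dz": -0.06, "wx": 0, "wy": 0, "wz": 0.6, "fingers": 0},
  {"dx": -0.11, "dy": 0.195, "dz": -0.06, "wx": 0, "wy": 0, "wz": 0.7, "fingers": 0},
  {"dx": -0.13, "dy": 0.23, "dz": -0.06, "wx": 0, "wy": 0, "wz": 0.82, "fingers": 0},
  {"dx": -0.15, "dy": 0.27, "dz": -0.06, "wx": 0, "wy": 0, "wz": 0.94, "fingers": 0},
  {"dx": -0.17, "dy": 0.31, "dz": -0.06, "wx": 0, "wy": 0, "wz": 1.06, "fingers": 0},
  {"dx": -0.19, "dy": 0.345, "dz": -0.06, "wx": 0, "wy": 0, "wz": 1.18, "fingers": 0},
  {"dx": -0.22, "dy": 0.37, "dz": -0.06, "wx": 0, "wy": 0, "wz": 1.3, "fingers": 0},
  {"dx": -0.25, "dy": 0.39, "dz": -0.055, "wx": 0, "wy": 0, "wz": 1.42, "fingers": 0},
  {"dx": -0.28, "dy": 0.41, "dz": -0.05, "wx": 0, "wy": 0, "wz": 1.54, "fingers": 0},
  {"dx": -0.31, "dy": 0.43, "dz": -0.045, "wx": 0, "wy": 0, "wz": 1.66, "fingers": 0},
  {"dx": -0.34, "dy": 0.45, "dz": -0.04, "wx": 0, "wy": 0, "wz": 1.78, "fingers": 0},
  {"dx": -0.37, "dy": 0.47, "dz": -0.035, "wx": 0, "wy": 0, "wz": 1.9, "fingers": 0},
  {"dx": -0.4, "dy": 0.49, "dz": -0.03, "wx": 0, "wy": 0, "wz": 2.02, "fingers": 0},
  {"dx": -0.42, "dy": 0.505, "dz": -0.02, "wx": 0, "wy": 0, "wz": 2.14, "fingers": 0},
  {"dx": -0.427, "dy": 0.507, "dz": -0.02, "wx": 0, "wy": 0, "wz": 2.26, "fingers": 0},
])

```text
time_s: 1.87
eef_pos: [0.5349, 0.0263, 0.2583]
tcp_rot: [179.8, 0.0, -55.7]
force: [-0.5, -0.0, -0.5]
opening: 1.003
```

Request:
jog_arm([
  {"dx": 0, "dy": 0, "dz": 0, "wx": 0, "wy": 0, "wz": 0.12, "fingers": 0},
  {"dx": 0, "dy": 0, "dz": 0, "wx": 0, "wy": 0, "wz": 0.24, "fingers": 0},
  {"dx": 0, "dy": 0, "dz": 0, "wx": 0, "wy": 0, "wz": 0.37, "fingers": 0},
  {"dx": 0, "dy": 0, "dz": 0, "wx": 0, "wy": 0, "wz": 0.37, "fingers": 0},
  {"dx": 0, "dy": 0, "dz": 0, "wx": 0, "wy": 0, "wz": 0.37, "fingers": 0},
])

```text
time_s: 2.28
eef_pos: [0.5347, 0.03, 0.2605]
tcp_rot: [180.0, 0.0, -76.1]
force: [0.1, 0.6, -0.9]
opening: 0.998
```

```bash
python3 - <<'E'
from h import *
s,T=pose(); print(s['time_s'],s['eef_pos'],s['tcp_rot'],s['force'])
c=shot('wrist'); np.save('w1.npy',c,allow_pickle=True)
cv2.imwrite('pics/w1.png',cv2.resize(c['color'][:,:,::-1],(800,600)))
E
```

```text
2.2833 [0.53474769 0.02999175 0.26048738] [ 1.79985033e+02  4.82462742e-03 -7.61224073e+01] [ 0.14842261  0.61707572 -0.89029709]
```

View pics/w1.png

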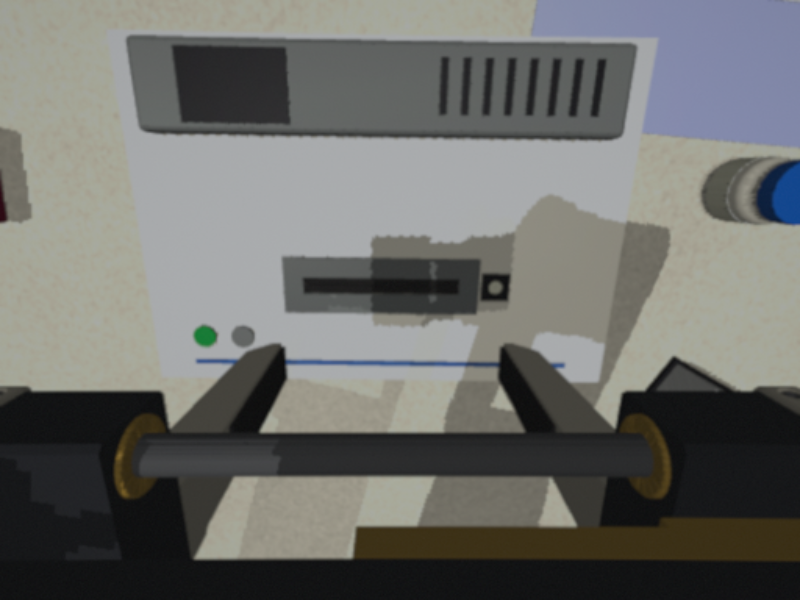

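The close view shows the slot from (303,286) to (460,286), the frame from (284,285) to (478,285) and the dot at (495,287) of 800x600, with part of it in shadow.

```bash
python3 - <<'E'
from h import *
c=np.load('w1.npy',allow_pickle=True).item()
g=cv2.GaussianBlur(cv2.cvtColor(c['color'],cv2.COLOR_RGB2GRAY),(3,3),0)
print('row prof',g[183,175:335:2].tolist()); 
print('col210',g[160:206,215].tolist()); print('col270',g[160:206,270].tolist())
m=np.zeros_like(g); m[172:194,188:300]=(g[172:194,188:300]<52)
N,l,st,ce=cv2.connectedComponentsWithStats(m)
i=1+np.argmax(st[1:,4]); cn=cv2.findContours((l==i).astype(np.uint8),0,2)[0][0]
r=cv2.minAreaRect(cn); print(st[i],ce[i],r)
b=cv2.boxPoints(r); P=onplane(c,b,.097); print(P.round(4).tolist())
print('ctr',onplane(c,[ce[i]],.097).round(4), [np.linalg.norm(P[k]-P[(k+1)%4]).round(4) for k in range(4)])
# frame corners/ depth
print('depth',depthpt(c,[(190,170),(300,170),(190,196),(300,196),(245,168)]).round(4).tolist())
# white dot
m=np.zeros_like(g); m[177:191,311:324]=g[177:191,311:324]>75
M=cv2.moments(m,True); d=(M['m10']/M['m00'],M['m01']/M['m00']); print('dot',d,onplane(c,[d],.097).round(4))
E
```

```text
row prof [171, 171, 170, 137, 97, 94, 94, 93, 93, 80, 40, 30, 30, 30, 30, 29, 29, 29, 29, 29, 29, 29, 30, 29, 29, 29, 29, 29, 29, 29, 29, 26, 21, 19, 19, 20, 20, 19, 21, 20, 19, 20, 20, 20, 20, 19, 20, 19, 19, 20, 24, 27, 23, 20, 20, 20, 20, 20, 22, 39, 53, 53, 54, 54, 54, 64, 74, 30, 27, 82, 107, 107, 105, 65, 21, 64, 130, 138, 138, 137]
col210 [172, 171, 171, 163, 141, 113, 96, 93, 94, 94, 93, 93, 93, 93, 93, 93, 88, 73, 52, 35, 29, 28, 28, 29, 30, 31, 38, 56, 77, 90, 93, 92, 91, 91, 92, 95, 100, 102, 105, 116, 140, 162, 171, 172, 172, 172]
col270 [112, 112, 112, 111, 104, 87, 67, 55, 54, 54, 54, 54, 54, 54, 53, 54, 54, 51, 42, 30, 22, 20, 19, 19, 20, 21, 24, 31, 40, 48, 52, 53, 54, 54, 54, 54, 53, 53, 54, 58, 73, 98, 121, 132, 130, 124]
[ 195  177  100   13 1080] [248.66759259 182.77314815] ((244.5, 183.0), (12.0, 99.0), 90.0)
[[0.5236, 0.0953, 0.097], [0.552, -0.0196, 0.097], [0.5377, -0.0238, 0.097], [0.5089, 0.0925, 0.097]]
ctr [[0.532  0.0313 0.097 ]] [np.float64(0.1183), np.float64(0.0149), np.float64(0.1198), np.float64(0.0149)]
depth [[0.5308, 0.1024, 0.0981], [0.5622, -0.0236, 0.0989], [0.4988, 0.0968, 0.0973], [0.5309, -0.0335, 0.0969], [0.5487, 0.0399, 0.0978]]
dot (316.6, 183.6) [[ 0.5507 -0.0483  0.097 ]]
```

```bash
python3 - <<'E'
from h import *
c=np.load('w1.npy',allow_pickle=True).item()
P=onplane(c,[(292.8,183.35),(194,182.0),(313.5,183.6),(182.5,181.9)],.097)
print(P.round(4)); d=P[1]-P[0]; L=np.linalg.norm(d); print('len',L, 'ang',np.degrees(np.arctan2(d[1],d[0])))
d2=P[3]-P[0]
# top camera check: frame rect in top image
t=np.load('top.npy',allow_pickle=True).item()
print('mid',(P[0]+P[1])/2)
im=cv2.GaussianBlur(cv2.cvtColor(t['color'],cv2.COLOR_RGB2GRAY),(3,3),0)
m=np.zeros_like(im); m[197:222,225:276]=im[197:222,225:276]<60
N,l,st,ce=cv2.connectedComponentsWithStats(m); i=1+np.argmax(st[1:,4]); print(st[i],ce[i],onplane(t,[ce[i]],.097).round(4))
cn=cv2.findContours((l==i).astype(np.uint8),0,2)[0][0]; b=cv2.boxPoints(cv2.minAreaRect(cn)); print(onplane(t,b,.097).round(4).tolist())
E
```

```text
[[ 0.5441 -0.0204  0.097 ]
 [ 0.5172  0.0953  0.097 ]
 [ 0.5498 -0.0446  0.097 ]
 [ 0.514   0.1087  0.097 ]]
len 0.11877489379916983 ang 103.10574868242172
mid [0.53065367 0.03745224 0.097     ]
[234 203  37  12 182] [252.03846154 208.40659341] [[0.5314 0.0367 0.097 ]]
[[0.5256, 0.0985, 0.097], [0.5537, -0.0212, 0.097], [0.5373, -0.0248, 0.097], [0.5093, 0.0946, 0.097]]
```

Both cameras agree: slot middle at (0.531,0.037), axis at 103.1°, slot_start at (0.544,-0.021). Next, over the pin.

Request:
jog_arm([
  {"dx": 0.02, "dy": 0.01, "dz": 0, "wx": 0, "wy": 0, "wz": 0.014, "fingers": 0.2},
  {"dx": 0.05, "dy": 0.024, "dz": 0, "wx": 0, "wy": 0, "wz": 0.014, "fingers": 0.2},
  {"dx": 0.085, "dy": 0.041, "dz": 0, "wx": 0, "wy": 0, "wz": 0.014, "fingers": 0.2},
  {"dx": 0.12, "dy": 0.058, "dz": 0, "wx": 0, "wy": 0, "wz": 0.014, "fingers": 0.2},
  {"dx": 0.155, "dy": 0.075, "dz": 0, "wx": 0, "wy": 0, "wz": 0.014, "fingers": 0.2},
  {"dx": 0.19, "dy": 0.092, "dz": 0, "wx": 0, "wy": 0, "wz": 0.014, "fingers": 0.2},
  {"dx": 0.225, "dy": 0.11, "dz": 0, "wx": 0, "wy": 0, "wz": 0.014, "fingers": 0.2},
  {"dx": 0.26, "dy": 0.127, "dz": 0, "wx": 0, "wy": 0, "wz": 0.014, "fingers": 0.2},
  {"dx": 0.29, "dy": 0.142, "dz": 0, "wx": 0, "wy": 0, "wz": 0.014, "fingers": 0.2},
  {"dx": 0.314, "dy": 0.154, "dz": 0, "wx": 0, "wy": 0, "wz": 0.014, "fingers": 0.2},
  {"dx": 0.314, "dy": 0.154, "dz": 0, "wx": 0, "wy": 0, "wz": 0.014, "fingers": 0.2},
  {"dx": 0.314, "dy": 0.154, "dz": 0, "wx": 0, "wy": 0, "wz": 0.014, "fingers": 0.2},
  {"dx": 0.314, "dy": 0.154, "dz": 0, "wx": 0, "wy": 0, "wz": 0.014, "fingers": 0.2},
])

```text
time_s: 3.42
eef_pos: [0.4596, -0.311, 0.2605]
tcp_rot: [-180.0, 0.0, -77.0]
force: [-0.2, 0.8, 0.3]
opening: 0.801
```

```bash
python3 - <<'E'
from h import *
s,T=pose(); print(s['time_s'],s['eef_pos'],s['tcp_rot'],s['force'])
c=shot('wrist'); np.save('w2.npy',c,allow_pickle=True)
cv2.imwrite('pics/w2.png',cv2.resize(c['color'][:,:,::-1],(800,600)))
im=c['color'].astype(int); red=((im[...,0]>90)&(im[...,1]<0.45*im[...,0])&(im[...,2]<.45*im[...,0])).astype(np.uint8)
N,l,st,ce=cv2.connectedComponentsWithStats(red)
for i in range(1,N):
    if st[i,4]>30: print(st[i],ce[i],onplane(c,[ce[i]],.09).round(4),depthpt(c,[ce[i]]).round(4))
E
```

```text
3.4167 [ 0.4595725  -0.31103306  0.26051746] [-1.79994654e+02  3.26218894e-02 -7.70178125e+01] [-0.19451662  0.83845769  0.34678537]
[240 167  21  26 199] [249.50753769 179.30653266] [[ 0.4596 -0.3099  0.09  ]] [[ 0.462  -0.3094  0.0997]]
```

View pics/w2.png

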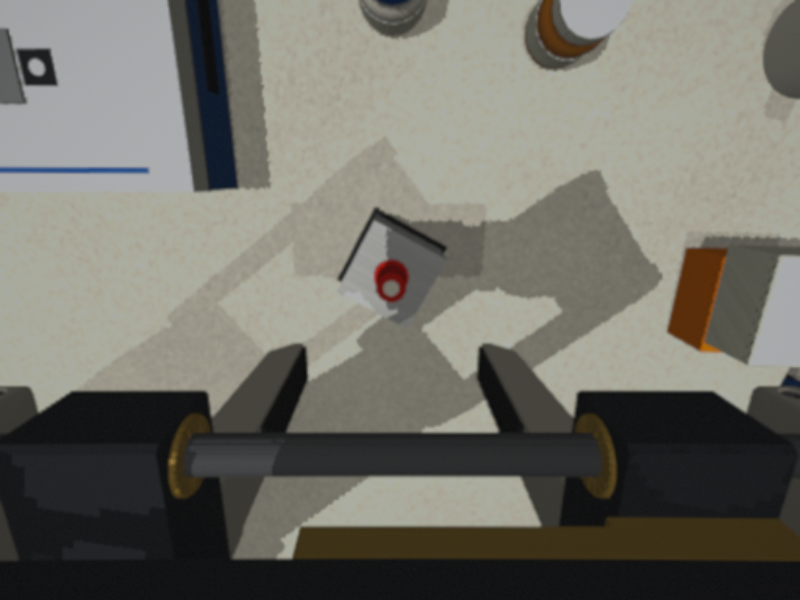

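The red knob shows at (391,280) of 800x600, its top face at about (390,288), with the stand below it and nothing else between the jaws.

```bash
python3 - <<'E'
from h import *
c=np.load('w2.npy',allow_pickle=True).item(); t=np.load('top.npy',allow_pickle=True).item()
im=c['color'].astype(int)
print('wrist top',onplane(c,[(249.7,184.5)],.099).round(4))
for z in (.063,.099): print('flange/bot row?',z,onplane(c,[(249.5,167),(249.5,192.5)],z).round(4).tolist())
print('top img',onplane(t,[(359.8,231)],.099).round(4))
print(im[160:200,249].tolist())
print(im[184,236:264].tolist())
E
```

```text
wrist top [[ 0.4556 -0.3111  0.099 ]]
flange/bot row? 0.063 [[0.4693, -0.3076, 0.063], [0.4352, -0.3154, 0.063]]
flange/bot row? 0.099 [[0.4763, -0.3061, 0.099], [0.4458, -0.3131, 0.099]]
top img [[ 0.4549 -0.3131  0.099 ]]
[[90, 90, 88], [90, 91, 88], [90, 91, 88], [90, 90, 89], [90, 89, 88], [92, 79, 77], [92, 52, 50], [96, 24, 22], [90, 12, 10], [79, 12, 10], [70, 15, 15], [68, 12, 13], [68, 13, 11], [70, 14, 12], [77, 18, 15], [88, 12, 11], [97, 14, 13], [98, 16, 13], [99, 31, 28], [104, 66, 61], [111, 97, 89], [114, 112, 103], [115, 114, 105], [116, 113, 104], [115, 113, 104], [114, 113, 104], [115, 114, 105], [115, 114, 105], [113, 107, 99], [106, 84, 77], [98, 42, 37], [97, 15, 12], [95, 34, 31], [93, 67, 65], [92, 88, 86], [91, 93, 90], [93, 93, 91], [101, 102, 99], [126, 128, 124], [148, 148, 144]]
[[151, 152, 148], [151, 152, 148], [152, 153, 149], [149, 148, 144], [128, 113, 109], [105, 62, 61], [97, 24, 24], [97, 16, 11], [100, 46, 41], [107, 87, 80], [113, 108, 99], [116, 114, 105], [116, 114, 105], [115, 113, 104], [115, 113, 104], [115, 113, 105], [116, 114, 105], [115, 114, 106], [114, 109, 101], [105, 75, 69], [98, 34, 31], [98, 17, 14], [96, 18, 16], [91, 46, 44], [89, 77, 75], [90, 90, 88], [90, 91, 89], [91, 91, 89]]
```

Request:
jog_arm([
  {"dx": 0, "dy": 0.002, "dz": 0.02, "wx": 0, "wy": 0, "wz": 0, "fingers": 0.3},
  {"dx": 0, "dy": 0.004, "dz": 0.05, "wx": 0, "wy": 0, "wz": 0, "fingers": 0.4},
  {"dx": 0, "dy": 0.004, "dz": 0.08, "wx": 0, "wy": 0, "wz": 0, "fingers": 0.4},
  {"dx": 0, "dy": 0.004, "dz": 0.11, "wx": 0, "wy": 0, "wz": 0, "fingers": 0.4},
  {"dx": 0, "dy": 0.004, "dz": 0.135, "wx": 0, "wy": 0, "wz": 0, "fingers": 0.4},
  {"dx": 0, "dy": 0.004, "dz": 0.15, "wx": 0, "wy": 0, "wz": 0, "fingers": 0.4},
  {"dx": 0, "dy": 0.004, "dz": 0.16, "wx": 0, "wy": 0, "wz": 0, "fingers": 0.4},
  {"dx": 0, "dy": 0.004, "dz": 0.166, "wx": 0, "wy": 0, "wz": 0, "fingers": 0.4},
  {"dx": 0, "dy": 0.004, "dz": 0.17, "wx": 0, "wy": 0, "wz": 0, "fingers": 0.4},
  {"dx": 0, "dy": 0.004, "dz": 0.172, "wx": 0, "wy": 0, "wz": 0, "fingers": 0.4},
  {"dx": 0, "dy": 0.004, "dz": 0.172, "wx": 0, "wy": 0, "wz": 0, "fingers": 0.4},
  {"dx": 0, "dy": 0.004, "dz": 0.172, "wx": 0, "wy": 0, "wz": 0, "fingers": 0.4},
])

```text
time_s: 4.47
eef_pos: [0.4562, -0.3128, 0.0897]
tcp_rot: [-179.9, -0.1, -77.1]
force: [-0.3, -0.3, 0.6]
opening: 0.599
```

```bash
python3 - <<'E'
from h import *
s,T=pose(); print(s['time_s'],s['eef_pos'],s['tcp_rot'],s['force'],s['opening'])
c=shot('wrist'); np.save('w3.npy',c,allow_pickle=True)
cv2.imwrite('pics/w3.png',c['color'][:,:,::-1])
E
```

```text
4.4667 [ 0.45621624 -0.31282812  0.08974969] [-1.79940765e+02 -7.86878319e-02 -7.71078165e+01] [-0.29152294 -0.34998429  0.64846475] 0.5991203314489323
```

View pics/w3.png

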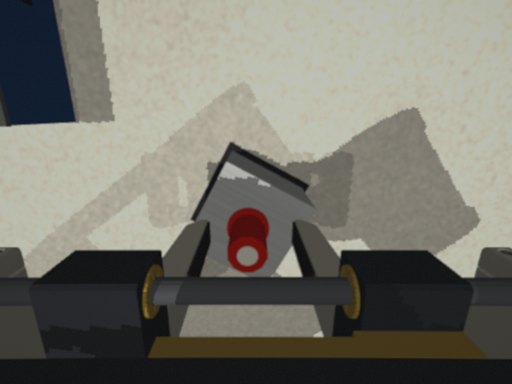

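The knob's top is at (247,255) and the flange shows as the ring at (248,225), between the fingertips at (210,225) and (293,225). I'll check the centring in numbers.

```bash
python3 - <<'E'
from h import *
c=np.load('w3.npy',allow_pickle=True).item()
im=c['color'].astype(int)
m=((im[...,0]>60)&(im[...,1]<0.5*im[...,0])).astype(np.uint8)
N,l,st,ce=cv2.connectedComponentsWithStats(m); i=1+np.argmax(st[1:,4]); print(st[i])
# white cap on knob top
x,y,w,h,_=st[i]
sub=im[240:272,x:x+w]; wm=((sub[...,1]>0.7*sub[...,0])&(sub[...,0]>90)).astype(np.uint8)
wm[:, :6]=0; wm[:,-6:]=0
M=cv2.moments(wm,True); p=(x+M['m10']/M['m00'],240+M['m01']/M['m00']); print(p)
P=onplane(c,[p],.099)[0]; s,T=pose(); print(P.round(4),'in tool',(np.linalg.inv(T)@np.r_[P,1]).round(4))
E
```

```text
[ 227  209   42   63 1831]
(np.float64(247.23224043715848), 257.0163934426229)
[ 0.4548 -0.3116  0.099 ] in tool [-0.0016  0.0011 -0.0092  1.    ]
```

Request:
jog_arm([
  {"dx": -0.0015, "dy": 0.001, "dz": 0.0015, "wx": 0, "wy": 0, "wz": 0, "fingers": 0.4},
  {"dx": -0.0015, "dy": 0.001, "dz": 0.0015, "wx": 0, "wy": 0, "wz": 0, "fingers": 0.55},
  {"dx": -0.0015, "dy": 0.001, "dz": 0.0015, "wx": 0, "wy": 0, "wz": 0, "fingers": 0.65},
  {"dx": -0.0015, "dy": 0.001, "dz": 0.0015, "wx": 0, "wy": 0, "wz": 0, "fingers": 0.72},
  {"dx": -0.0015, "dy": 0.001, "dz": 0.0015, "wx": 0, "wy": 0, "wz": 0, "fingers": 0.8},
  {"dx": -0.0015, "dy": 0.001, "dz": 0.0015, "wx": 0, "wy": 0, "wz": 0, "fingers": 0.9},
  {"dx": -0.0015, "dy": 0.001, "dz": 0.0015, "wx": 0, "wy": 0, "wz": 0, "fingers": 0.9},
  {"dx": -0.0015, "dy": 0.001, "dz": 0.0015, "wx": 0, "wy": 0, "wz": 0, "fingers": 0.9},
  {"dx": -0.0015, "dy": 0.001, "dz": 0.0015, "wx": 0, "wy": 0, "wz": 0, "fingers": 0.9},
  {"dx": -0.0015, "dy": 0.001, "dz": 0.0015, "wx": 0, "wy": 0, "wz": 0, "fingers": 0.9},
], newtons=30)

```text
time_s: 5.35
eef_pos: [0.4543, -0.3112, 0.0871]
tcp_rot: [180.0, -0.0, -77.1]
force: [-0.0, -0.4, 0.2]
opening: 0.251
```

Request:
jog_arm([
  {"dx": 0, "dy": 0, "dz": -0.01, "wx": 0, "wy": 0, "wz": 0, "fingers": 0.9},
  {"dx": 0, "dy": 0, "dz": -0.03, "wx": 0, "wy": 0, "wz": 0, "fingers": 0.9},
  {"dx": 0, "dy": 0, "dz": -0.06, "wx": 0, "wy": 0, "wz": 0, "fingers": 0.9},
  {"dx": 0, "dy": 0, "dz": -0.09, "wx": 0, "wy": 0, "wz": 0, "fingers": 0.9},
  {"dx": -0.01, "dy": -0.005, "dz": -0.11, "wx": 0, "wy": 0, "wz": 0, "fingers": 0.9},
  {"dx": -0.035, "dy": -0.02, "dz": -0.12, "wx": 0, "wy": 0, "wz": 0, "fingers": 0.9},
  {"dx": -0.065, "dy": -0.036, "dz": -0.12, "wx": 0, "wy": 0, "wz": 0, "fingers": 0.9},
  {"dx": -0.095, "dy": -0.053, "dz": -0.12, "wx": 0, "wy": 0, "wz": 0, "fingers": 0.9},
  {"dx": -0.125, "dy": -0.069, "dz": -0.12, "wx": 0, "wy": 0, "wz": 0, "fingers": 0.9},
  {"dx": -0.155, "dy": -0.086, "dz": -0.12, "wx": 0, "wy": 0, "wz": 0, "fingers": 0.9},
  {"dx": -0.185, "dy": -0.102, "dz": -0.12, "wx": 0, "wy": 0, "wz": 0, "fingers": 0.9},
  {"dx": -0.215, "dy": -0.119, "dz": -0.12, "wx": 0, "wy": 0, "wz": 0, "fingers": 0.9},
  {"dx": -0.245, "dy": -0.136, "dz": -0.12, "wx": 0, "wy": 0, "wz": 0, "fingers": 0.9},
  {"dx": -0.265, "dy": -0.147, "dz": -0.12, "wx": 0, "wy": 0, "wz": 0, "fingers": 0.9},
  {"dx": -0.2755, "dy": -0.1525, "dz": -0.12, "wx": 0, "wy": 0, "wz": 0, "fingers": 0.9},
  {"dx": -0.2755, "dy": -0.1525, "dz": -0.12, "wx": 0, "wy": 0, "wz": 0, "fingers": 0.9},
  {"dx": -0.2755, "dy": -0.1525, "dz": -0.12, "wx": 0, "wy": 0, "wz": 0, "fingers": 0.9},
  {"dx": -0.2755, "dy": -0.1525, "dz": -0.12, "wx": 0, "wy": 0, "wz": 0, "fingers": 0.9},
])

```text
time_s: 6.85
eef_pos: [0.5413, -0.0097, 0.2073]
tcp_rot: [180.0, -0.0, -77.2]
force: [0.0, 0.9, 0.2]
opening: 0.254
```

```bash
python3 - <<'E'
from h import *
s,T=pose(); print(s['time_s'],s['eef_pos'],s['tcp_rot'],s['force'],s['opening'])
c=shot('wrist'); np.save('w4.npy',c,allow_pickle=True)
cv2.imwrite('pics/w4.png',cv2.resize(c['color'][100:340,100:420,::-1],(800,600),interpolation=cv2.INTER_CUBIC))
S=shot('scene'); np.save('s4.npy',S,allow_pickle=True)
E
```

```text
6.85 [ 0.54130707 -0.00968808  0.20726001] [ 1.79978777e+02 -2.89777428e-02 -7.71540060e+01] [0.00342464 0.8563427  0.19166447] 0.2539412465021208
```

View pics/w4.png

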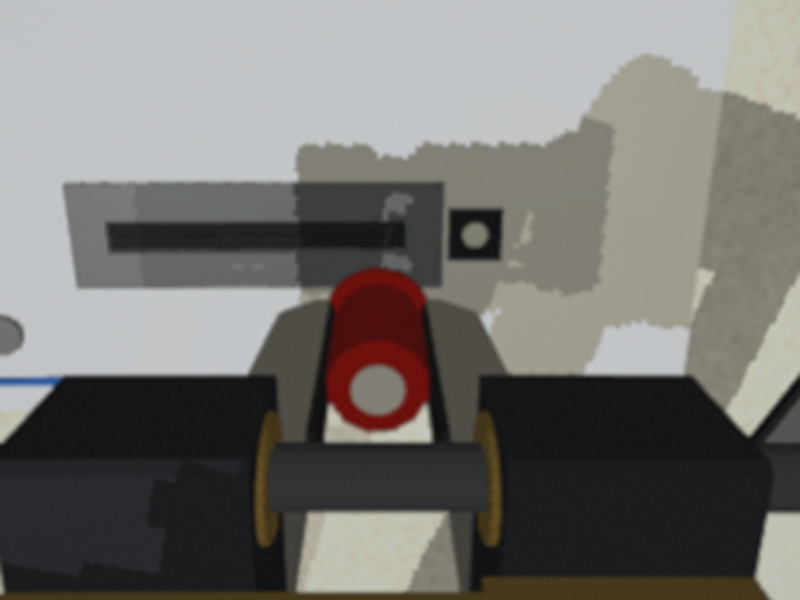

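The pin is held straight between the jaws. In this 2.5x crop (offset 100,100) the knob cap is at (377,390), and the slot runs from (107,238) to (406,234) with the dot at (475,234).

```bash
python3 - <<'E'
from h import *
c=np.load('w4.npy',allow_pickle=True).item(); s,T=pose()
W=c['W']; Tc=np.linalg.inv(T)
im=c['color'].astype(int)
sub=im[242:276,228:276]; m=((sub[...,1]>0.7*sub[...,0])&(sub[...,0]>90)).astype(np.uint8)
N,l,st,ce=cv2.connectedComponentsWithStats(m)
for i in range(1,N):
    if 60<st[i,4]<600: print(st[i],ce[i]+[228,242])
# slot edges subpixel
g=cv2.GaussianBlur(cv2.cvtColor(c['color'],cv2.COLOR_RGB2GRAY),(3,3),0).astype(float)
def cross(p,lo,hi):
    mid=(lo+hi)/2; k=np.where((p[:-1]-mid)*(p[1:]-mid)<=0)[0]; return [round(j+(mid-p[j])/(p[j+1]-p[j]),2) for j in k if p[j]!=p[j+1]]
for col in (160,180,200,230,240):
    p=g[168:222,col]; q=g[180:210,col]; print(col,[180+v for v in cross(q,q.min(),q[:4].mean())])
for row in (193,195): p=g[row,120:290]; print(row,p[::2].astype(int).tolist())
for px,z in (((250.8,256),.2073+.012),): 
    P=onplane(c,[px],z)[0]; print('knob top in tool',(Tc@np.r_[P,1]).round(4))
E
```

```text
[ 12   4  22  20 345] [250.70144928 255.56811594]
[  1  19  44  15 327] [250.95107034 270.8440367 ]
160 [np.float64(188.58), np.float64(199.97)]
180 [np.float64(188.59), np.float64(199.96)]
200 [np.float64(188.42), np.float64(199.94)]
230 [np.float64(188.32), np.float64(198.81)]
240 [np.float64(188.36), np.float64(198.78)]
193 [196, 195, 196, 186, 135, 117, 118, 117, 118, 118, 117, 88, 45, 38, 36, 36, 37, 36, 34, 33, 33, 33, 32, 33, 32, 32, 32, 32, 32, 32, 32, 31, 31, 31, 33, 34, 34, 33, 32, 33, 33, 33, 33, 33, 33, 33, 33, 33, 33, 31, 24, 23, 23, 22, 23, 23, 23, 23, 22, 22, 23, 23, 23, 23, 23, 23, 23, 29, 27, 23, 25, 47, 61, 61, 62, 62, 62, 61, 79, 104, 44, 21, 58, 116, 124]
195 [195, 195, 195, 192, 143, 117, 117, 117, 118, 118, 118, 98, 50, 39, 38, 37, 38, 38, 35, 34, 34, 34, 33, 34, 34, 34, 34, 34, 33, 33, 33, 33, 34, 33, 35, 37, 36, 34, 34, 35, 34, 34, 34, 35, 34, 34, 34, 34, 34, 34, 29, 25, 24, 24, 24, 23, 22, 23, 23, 24, 23, 23, 24, 24, 24, 24, 25, 32, 27, 23, 26, 47, 61, 62, 62, 62, 62, 61, 81, 99, 40, 20, 52, 111, 123]
knob top in tool [ 3.00e-04 -1.20e-03 -1.21e-02  1.00e+00]
```

```bash
python3 - <<'E'
from h import *
c=np.load('w4.npy',allow_pickle=True).item(); s,T=pose(); Tc=np.linalg.inv(T)
P=onplane(c,[(261.6,193.4),(142.6,194.6)],.097); print(P.round(4)); d=P[1]-P[0]; print(np.linalg.norm(d),np.degrees(np.arctan2(d[1],d[0])),P.mean(0))
print('in tool',[(Tc@np.r_[p,1]).round(4).tolist() for p in P])
K=onplane(c,[(250.7,255.7)],.2195)[0]; print('knob',K,(Tc@np.r_[K,1]).round(4))
# scene view: flange/knob check of tilt & height: rays between scene & expected
S=np.load('s4.npy',allow_pickle=True).item(); im=S['color'].astype(int)
m=((im[...,0]>70)&(im[...,1]<.45*im[...,0])&(im[...,2]<.45*im[...,0])).astype(np.uint8)
N,l,st,ce=cv2.connectedComponentsWithStats(m)
for i in range(1,N):
    if st[i,4]>15: print(st[i],ce[i],depthpt(S,[ce[i]]).round(4))
E
```

```text
[[ 0.5445 -0.0208  0.097 ]
 [ 0.5166  0.0957  0.097 ]]
0.11973313677061494 103.47263024033732 [0.53052106 0.03743395 0.097     ]
in tool [[0.0112, -0.0007, 0.1102, 1.0], [-0.1085, 0.0008, 0.1102, 1.0]]
knob [ 0.5428692  -0.00981035  0.2195    ] [ 2.00e-04 -1.50e-03 -1.23e-02  1.00e+00]
[233 136   8  17 109] [236.18348624 144.60550459] [[ 0.5499 -0.0125  0.1983]]
[403 137  33  13 279] [420.72759857 142.62724014] [[0.4613 0.6319 0.0259]]
[362 156  46  23 323] [390.03405573 167.81424149] [[0.557  0.4476 0.0294]]
[306 213   8   9  47] [309.89361702 216.80851064] [[0.6865 0.1267 0.0398]]
```

The slot reading agrees with the earlier one to within 0.5 mm. I'll correct laterally by about 1 mm, aim for 13 mm from the end, and lower to just inside the slot.

Request:
jog_arm([
  {"dx": -0.001, "dy": 0.0008, "dz": 0.01, "wx": 0, "wy": 0, "wz": -0.005, "fingers": 0.9},
  {"dx": -0.002, "dy": 0.0008, "dz": 0.025, "wx": 0, "wy": 0, "wz": -0.005, "fingers": 0.9},
  {"dx": -0.002, "dy": 0.0008, "dz": 0.04, "wx": 0, "wy": 0, "wz": -0.005, "fingers": 0.9},
  {"dx": -0.002, "dy": 0.0008, "dz": 0.05, "wx": 0, "wy": 0, "wz": -0.005, "fingers": 0.9},
  {"dx": -0.002, "dy": 0.0008, "dz": 0.055, "wx": 0, "wy": 0, "wz": -0.005, "fingers": 0.9},
  {"dx": -0.002, "dy": 0.0008, "dz": 0.055, "wx": 0, "wy": 0, "wz": -0.005, "fingers": 0.9},
  {"dx": -0.002, "dy": 0.0008, "dz": 0.055, "wx": 0, "wy": 0, "wz": -0.005, "fingers": 0.9},
  {"dx": -0.002, "dy": 0.0008, "dz": 0.055, "wx": 0, "wy": 0, "wz": -0.005, "fingers": 0.9},
])

```text
time_s: 7.62
eef_pos: [0.5408, -0.007, 0.153]
tcp_rot: [-179.9, -0.0, -76.8]
force: [0.2, -0.4, -1.2]
opening: 0.25
```

```bash
python3 - <<'E'
from h import *
s,T=pose(); print(s['time_s'],s['eef_pos'],s['tcp_rot'],s['force'],s['opening'])
c=shot('wrist'); np.save('w5.npy',c,allow_pickle=True)
S=shot('scene')
a=cv2.resize(c['color'][150:330,130:370,::-1],(800,600),interpolation=cv2.INTER_CUBIC); b=cv2.resize(S['color'][110:210,180:300,::-1],(480,400),interpolation=cv2.INTER_CUBIC)
a=cv2.resize(a,(420,315)); o=np.zeros((400,800,3),np.uint8); o[:300,:400]=cv2.resize(a,(400,300)); o[:333,400:]=cv2.resize(b,(400,333)); cv2.imwrite('pics/w5.png',o)
E
```

```text
7.6167 [ 0.54083187 -0.00700616  0.15298787] [-1.79932272e+02 -2.57350053e-02 -7.68399347e+01] [ 0.2071061  -0.3734729  -1.20100649] 0.24966800857344226
```

View pics/w5.png

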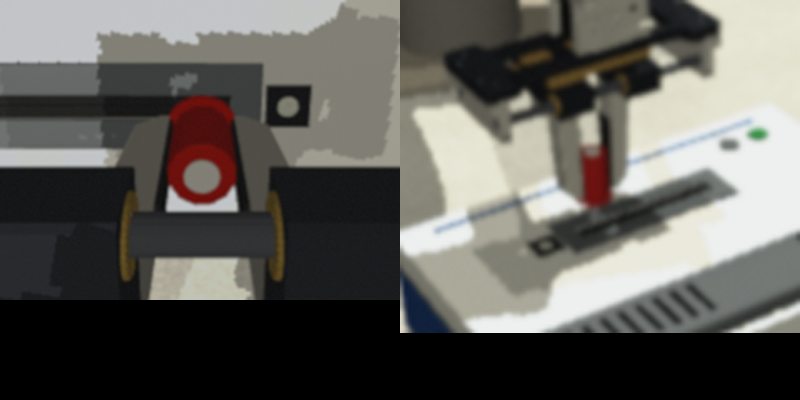

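The pin's tip is about 6 mm above the slot at the dotted end (left: slot at (100,107), dot (288,106); right: the pin stands upright just inside the frame's dotted end). Now lower it gently.

Request:
jog_arm([
  {"dx": 0, "dy": 0, "dz": 0.003, "wx": 0, "wy": 0, "wz": 0, "fingers": 0.9},
  {"dx": 0, "dy": 0, "dz": 0.006, "wx": 0, "wy": 0, "wz": 0, "fingers": 0.9},
  {"dx": 0, "dy": 0, "dz": 0.008, "wx": 0, "wy": 0, "wz": 0, "fingers": 0.9},
  {"dx": 0, "dy": 0, "dz": 0.01, "wx": 0, "wy": 0, "wz": 0, "fingers": 0.9},
  {"dx": 0, "dy": 0, "dz": 0.01, "wx": 0, "wy": 0, "wz": 0, "fingers": 0.9},
  {"dx": 0, "dy": 0, "dz": 0.01, "wx": 0, "wy": 0, "wz": 0, "fingers": 0.9},
])

```text
time_s: 8.22
eef_pos: [0.5401, -0.0068, 0.1418]
tcp_rot: [180.0, 0.0, -76.8]
force: [-0.1, 0.5, -1.7]
opening: 0.258
```

Request:
jog_arm([
  {"dx": 0, "dy": 0, "dz": 0.002, "wx": 0, "wy": 0, "wz": 0, "fingers": 0.9},
  {"dx": 0, "dy": 0, "dz": 0.004, "wx": 0, "wy": 0, "wz": 0, "fingers": 0.9},
  {"dx": 0, "dy": 0, "dz": 0.005, "wx": 0, "wy": 0, "wz": 0, "fingers": 0.9},
  {"dx": 0, "dy": 0, "dz": 0.006, "wx": 0, "wy": 0, "wz": 0, "fingers": 0.9},
  {"dx": 0, "dy": 0, "dz": 0.006, "wx": 0, "wy": 0, "wz": 0, "fingers": 0.9},
  {"dx": 0, "dy": 0, "dz": 0.006, "wx": 0, "wy": 0, "wz": 0, "fingers": 0.9},
])

```text
time_s: 8.72
eef_pos: [0.5402, -0.0068, 0.136]
tcp_rot: [180.0, 0.0, -76.8]
force: [0.2, 0.1, -0.6]
opening: 0.251
```

Request:
jog_arm([
  {"dx": 0, "dy": 0, "dz": 0.0005, "wx": 0, "wy": 0, "wz": 0, "fingers": 0.9},
  {"dx": 0, "dy": 0, "dz": 0.001, "wx": 0, "wy": 0, "wz": 0, "fingers": 0.9},
  {"dx": 0, "dy": 0, "dz": 0.001, "wx": 0, "wy": 0, "wz": 0, "fingers": 0.9},
  {"dx": 0, "dy": 0, "dz": 0.001, "wx": 0, "wy": 0, "wz": 0, "fingers": 0.9},
])

```text
time_s: 9.05
eef_pos: [0.5403, -0.0068, 0.1351]
tcp_rot: [-180.0, -0.0, -76.8]
force: [0.2, -0.3, 0.1]
opening: 0.255
```

Request:
jog_arm([
  {"dx": 0, "dy": 0, "dz": 0.0005, "wx": 0, "wy": 0, "wz": 0, "fingers": 0.9},
  {"dx": 0, "dy": 0, "dz": 0.001, "wx": 0, "wy": 0, "wz": 0, "fingers": 0.9},
  {"dx": 0, "dy": 0, "dz": 0.001, "wx": 0, "wy": 0, "wz": 0, "fingers": 0.9},
  {"dx": 0, "dy": 0, "dz": 0.001, "wx": 0, "wy": 0, "wz": 0, "fingers": 0.9},
])

```text
time_s: 9.38
eef_pos: [0.5403, -0.0068, 0.1341]
tcp_rot: [180.0, 0.0, -76.8]
force: [0.5, 0.2, -1.2]
opening: 0.25
```

Request:
jog_arm([
  {"dx": 0, "dy": 0, "dz": 0.0005, "wx": 0, "wy": 0, "wz": 0, "fingers": 0.9},
  {"dx": 0, "dy": 0, "dz": 0.0005, "wx": 0, "wy": 0, "wz": 0, "fingers": 0.9},
  {"dx": 0, "dy": 0, "dz": 0.0005, "wx": 0, "wy": 0, "wz": 0, "fingers": 0.9},
])

```text
time_s: 9.63
eef_pos: [0.5403, -0.0068, 0.1336]
tcp_rot: [180.0, 0.0, -76.8]
force: [-0.0, 0.6, -0.8]
opening: 0.255
```

Request:
jog_arm([
  {"dx": 0, "dy": 0, "dz": 0.0005, "wx": 0, "wy": 0, "wz": 0, "fingers": 0.9},
  {"dx": 0, "dy": 0, "dz": 0.0005, "wx": 0, "wy": 0, "wz": 0, "fingers": 0.9},
  {"dx": 0, "dy": 0, "dz": 0.0005, "wx": 0, "wy": 0, "wz": 0, "fingers": 0.9},
])

```text
time_s: 9.88
eef_pos: [0.5403, -0.0068, 0.1332]
tcp_rot: [-180.0, -0.0, -76.8]
force: [0.6, -0.4, -1.1]
opening: 0.251
```

Request:
jog_arm([
  {"dx": 0, "dy": 0, "dz": 0.0005, "wx": 0, "wy": 0, "wz": 0, "fingers": 0.9},
  {"dx": 0, "dy": 0, "dz": 0.0005, "wx": 0, "wy": 0, "wz": 0, "fingers": 0.9},
  {"dx": 0, "dy": 0, "dz": 0.0005, "wx": 0, "wy": 0, "wz": 0, "fingers": 0.9},
])

```text
time_s: 10.13
eef_pos: [0.5405, -0.0068, 0.133]
tcp_rot: [-180.0, -0.0, -76.8]
force: [-0.8, 0.4, 2.7]
opening: 0.252
```

Contact is at TCP z = 0.133, right where the bar should be. I'll add a touch of load and rest more than half a second.

Request:
jog_arm([
  {"dx": 0, "dy": 0, "dz": 0.0002, "wx": 0, "wy": 0, "wz": 0, "fingers": 0.9},
  {"dx": 0, "dy": 0, "dz": 0.0002, "wx": 0, "wy": 0, "wz": 0, "fingers": 0.9},
  {"dx": 0, "dy": 0, "dz": 0.0002, "wx": 0, "wy": 0, "wz": 0, "fingers": 0.9},
  {"dx": 0, "dy": 0, "dz": 0.0002, "wx": 0, "wy": 0, "wz": 0, "fingers": 0.9},
  {"dx": 0, "dy": 0, "dz": 0.0002, "wx": 0, "wy": 0, "wz": 0, "fingers": 0.9},
  {"dx": 0, "dy": 0, "dz": 0.0002, "wx": 0, "wy": 0, "wz": 0, "fingers": 0.9},
  {"dx": 0, "dy": 0, "dz": 0.0002, "wx": 0, "wy": 0, "wz": 0, "fingers": 0.9},
  {"dx": 0, "dy": 0, "dz": 0.0002, "wx": 0, "wy": 0, "wz": 0, "fingers": 0.9},
])

```text
time_s: 10.8
eef_pos: [0.5405, -0.0068, 0.1329]
tcp_rot: [-180.0, -0.0, -76.8]
force: [-1.9, 0.2, 4.8]
opening: 0.254
```

Request:
jog_arm([
  {"dx": -0.001, "dy": 0, "dz": 0, "wx": 0, "wy": 0, "wz": 0, "fingers": 0.9},
  {"dx": -0.002, "dy": 0, "dz": 0, "wx": 0, "wy": 0, "wz": 0, "fingers": 0.9},
  {"dx": -0.003, "dy": 0, "dz": 0, "wx": 0, "wy": 0, "wz": 0, "fingers": 0.9},
  {"dx": -0.003, "dy": 0, "dz": 0, "wx": 0, "wy": 0, "wz": 0, "fingers": 0.9},
])

```text
time_s: 11.13
eef_pos: [0.5402, -0.004, 0.133]
tcp_rot: [-179.9, -0.0, -76.8]
force: [0.4, -2.3, 5.0]
opening: 0.256
```

```bash
python3 -c "
from h import *
s,T=pose(); print(s['time_s'],s['eef_pos'],s['force'],s['moment'])"
```

```text
11.1333 [ 0.54017506 -0.00396561  0.13296337] [ 0.38553266 -2.31516631  5.02480511] [-0.45826734  0.03591654  0.0036754 ]
```

Request:
jog_arm([
  {"dx": -0.001, "dy": 0, "dz": 0, "wx": 0, "wy": 0, "wz": 0, "fingers": 0.9},
  {"dx": -0.0025, "dy": 0, "dz": 0, "wx": 0, "wy": 0, "wz": 0, "fingers": 0.9},
  {"dx": -0.004, "dy": 0, "dz": 0, "wx": 0, "wy": 0, "wz": 0, "fingers": 0.9},
  {"dx": -0.005, "dy": 0, "dz": 0, "wx": 0, "wy": 0, "wz": 0, "fingers": 0.9},
  {"dx": -0.006, "dy": 0, "dz": 0, "wx": 0, "wy": 0, "wz": 0, "fingers": 0.9},
  {"dx": -0.006, "dy": 0, "dz": 0, "wx": 0, "wy": 0, "wz": 0, "fingers": 0.9},
])

```text
time_s: 11.63
eef_pos: [0.5387, 0.002, 0.1329]
tcp_rot: [-179.9, -0.0, -76.8]
force: [-0.2, -1.6, 5.5]
opening: 0.253
```

Request:
jog_arm([
  {"dx": -0.001, "dy": 0, "dz": 0, "wx": 0, "wy": 0, "wz": 0, "fingers": 0.9},
  {"dx": -0.002, "dy": 0, "dz": 0, "wx": 0, "wy": 0, "wz": 0, "fingers": 0.9},
  {"dx": -0.003, "dy": 0, "dz": 0, "wx": 0, "wy": 0, "wz": 0, "fingers": 0.9},
  {"dx": -0.004, "dy": 0, "dz": 0, "wx": 0, "wy": 0, "wz": 0, "fingers": 0.9},
  {"dx": -0.004, "dy": 0, "dz": 0, "wx": 0, "wy": 0, "wz": 0, "fingers": 0.9},
])

```text
time_s: 12.05
eef_pos: [0.5378, 0.0058, 0.1329]
tcp_rot: [-179.9, -0.0, -76.8]
force: [0.7, -2.0, 5.6]
opening: 0.254
```

Request:
jog_arm([
  {"dx": -0.001, "dy": 0, "dz": 0, "wx": 0, "wy": 0, "wz": 0, "fingers": 0.9},
  {"dx": -0.002, "dy": 0, "dz": 0, "wx": 0, "wy": 0, "wz": 0, "fingers": 0.9},
  {"dx": -0.003, "dy": 0, "dz": 0, "wx": 0, "wy": 0, "wz": 0, "fingers": 0.9},
  {"dx": -0.003, "dy": 0, "dz": 0, "wx": 0, "wy": 0, "wz": 0, "fingers": 0.9},
])

```text
time_s: 12.38
eef_pos: [0.5372, 0.0088, 0.1329]
tcp_rot: [-179.9, -0.0, -76.8]
force: [0.2, -2.2, 5.6]
opening: 0.253
```

Request:
jog_arm([
  {"dx": -0.001, "dy": 0, "dz": 0, "wx": 0, "wy": 0, "wz": 0, "fingers": 0.9},
  {"dx": -0.002, "dy": 0, "dz": 0, "wx": 0, "wy": 0, "wz": 0, "fingers": 0.9},
  {"dx": -0.003, "dy": 0, "dz": 0, "wx": 0, "wy": 0, "wz": 0, "fingers": 0.9},
  {"dx": -0.003, "dy": 0, "dz": 0, "wx": 0, "wy": 0, "wz": 0, "fingers": 0.9},
])

```text
time_s: 12.72
eef_pos: [0.5365, 0.0117, 0.1329]
tcp_rot: [-179.9, -0.0, -76.8]
force: [0.2, -0.3, 4.9]
opening: 0.253
```

Request:
jog_arm([
  {"dx": -0.001, "dy": 0, "dz": 0, "wx": 0, "wy": 0, "wz": 0, "fingers": 0.9},
  {"dx": -0.002, "dy": 0, "dz": 0, "wx": 0, "wy": 0, "wz": 0, "fingers": 0.9},
  {"dx": -0.003, "dy": 0, "dz": 0, "wx": 0, "wy": 0, "wz": 0, "fingers": 0.9},
  {"dx": -0.003, "dy": 0, "dz": 0, "wx": 0, "wy": 0, "wz": 0, "fingers": 0.9},
])

```text
time_s: 13.05
eef_pos: [0.5358, 0.0146, 0.133]
tcp_rot: [-179.9, -0.0, -76.8]
force: [0.2, -2.0, 6.0]
opening: 0.254
```

Request:
jog_arm([
  {"dx": -0.001, "dy": 0, "dz": 0, "wx": 0, "wy": 0, "wz": 0, "fingers": 0.9},
  {"dx": -0.002, "dy": 0, "dz": 0, "wx": 0, "wy": 0, "wz": 0, "fingers": 0.9},
  {"dx": -0.003, "dy": 0, "dz": 0, "wx": 0, "wy": 0, "wz": 0, "fingers": 0.9},
  {"dx": -0.003, "dy": 0, "dz": 0, "wx": 0, "wy": 0, "wz": 0, "fingers": 0.9},
])

```text
time_s: 13.38
eef_pos: [0.5351, 0.0175, 0.1329]
tcp_rot: [-179.9, -0.0, -76.8]
force: [0.8, -1.7, 5.3]
opening: 0.251
```

Request:
jog_arm([
  {"dx": -0.001, "dy": 0, "dz": 0, "wx": 0, "wy": 0, "wz": 0, "fingers": 0.9},
  {"dx": -0.002, "dy": 0, "dz": 0, "wx": 0, "wy": 0, "wz": 0, "fingers": 0.9},
  {"dx": -0.003, "dy": 0, "dz": 0, "wx": 0, "wy": 0, "wz": 0, "fingers": 0.9},
  {"dx": -0.003, "dy": 0, "dz": 0, "wx": 0, "wy": 0, "wz": 0, "fingers": 0.9},
])

```text
time_s: 13.72
eef_pos: [0.5344, 0.0205, 0.1329]
tcp_rot: [-179.9, -0.0, -76.8]
force: [0.1, -1.9, 5.3]
opening: 0.254
```

Request:
jog_arm([
  {"dx": -0.001, "dy": 0, "dz": 0, "wx": 0, "wy": 0, "wz": 0, "fingers": 0.9},
  {"dx": -0.002, "dy": 0, "dz": 0, "wx": 0, "wy": 0, "wz": 0, "fingers": 0.9},
  {"dx": -0.003, "dy": 0, "dz": 0, "wx": 0, "wy": 0, "wz": 0, "fingers": 0.9},
  {"dx": -0.003, "dy": 0, "dz": 0, "wx": 0, "wy": 0, "wz": 0, "fingers": 0.9},
])

```text
time_s: 14.05
eef_pos: [0.5337, 0.0234, 0.1329]
tcp_rot: [-179.9, -0.0, -76.8]
force: [0.3, -1.7, 6.1]
opening: 0.257
```

Request:
jog_arm([
  {"dx": -0.001, "dy": 0, "dz": 0, "wx": 0, "wy": 0, "wz": 0, "fingers": 0.9},
  {"dx": -0.002, "dy": 0, "dz": 0, "wx": 0, "wy": 0, "wz": 0, "fingers": 0.9},
  {"dx": -0.003, "dy": 0, "dz": 0, "wx": 0, "wy": 0, "wz": 0, "fingers": 0.9},
  {"dx": -0.003, "dy": 0, "dz": 0, "wx": 0, "wy": 0, "wz": 0, "fingers": 0.9},
])

```text
time_s: 14.38
eef_pos: [0.533, 0.0263, 0.1329]
tcp_rot: [-179.9, -0.0, -76.8]
force: [0.4, -1.7, 6.2]
opening: 0.254
```

Request:
jog_arm([
  {"dx": -0.001, "dy": 0, "dz": 0, "wx": 0, "wy": 0, "wz": 0, "fingers": 0.9},
  {"dx": -0.002, "dy": 0, "dz": 0, "wx": 0, "wy": 0, "wz": 0, "fingers": 0.9},
  {"dx": -0.003, "dy": 0, "dz": 0, "wx": 0, "wy": 0, "wz": 0, "fingers": 0.9},
  {"dx": -0.003, "dy": 0, "dz": 0, "wx": 0, "wy": 0, "wz": 0, "fingers": 0.9},
])

```text
time_s: 14.72
eef_pos: [0.5324, 0.0292, 0.133]
tcp_rot: [-179.9, -0.0, -76.8]
force: [0.4, -1.7, 5.5]
opening: 0.251
```

Request:
jog_arm([
  {"dx": -0.001, "dy": 0, "dz": 0, "wx": 0, "wy": 0, "wz": 0, "fingers": 0.9},
  {"dx": -0.002, "dy": 0, "dz": 0, "wx": 0, "wy": 0, "wz": 0, "fingers": 0.9},
  {"dx": -0.003, "dy": 0, "dz": 0, "wx": 0, "wy": 0, "wz": 0, "fingers": 0.9},
  {"dx": -0.003, "dy": 0, "dz": 0, "wx": 0, "wy": 0, "wz": 0, "fingers": 0.9},
])

```text
time_s: 15.05
eef_pos: [0.5317, 0.0321, 0.1329]
tcp_rot: [-179.9, -0.0, -76.8]
force: [0.5, -1.1, 5.9]
opening: 0.251
```

Request:
jog_arm([
  {"dx": -0.001, "dy": 0, "dz": 0, "wx": 0, "wy": 0, "wz": 0, "fingers": 0.9},
  {"dx": -0.002, "dy": 0, "dz": 0, "wx": 0, "wy": 0, "wz": 0, "fingers": 0.9},
  {"dx": -0.003, "dy": 0, "dz": 0, "wx": 0, "wy": 0, "wz": 0, "fingers": 0.9},
  {"dx": -0.003, "dy": 0, "dz": 0, "wx": 0, "wy": 0, "wz": 0, "fingers": 0.9},
])

```text
time_s: 15.38
eef_pos: [0.531, 0.0351, 0.1329]
tcp_rot: [-179.9, -0.0, -76.8]
force: [-0.1, -1.7, 4.5]
opening: 0.251
```

Request:
jog_arm([
  {"dx": -0.001, "dy": 0, "dz": 0, "wx": 0, "wy": 0, "wz": 0, "fingers": 0.9},
  {"dx": -0.002, "dy": 0, "dz": 0, "wx": 0, "wy": 0, "wz": 0, "fingers": 0.9},
  {"dx": -0.003, "dy": 0, "dz": 0, "wx": 0, "wy": 0, "wz": 0, "fingers": 0.9},
  {"dx": -0.003, "dy": 0, "dz": 0, "wx": 0, "wy": 0, "wz": 0, "fingers": 0.9},
])

```text
time_s: 15.72
eef_pos: [0.5303, 0.038, 0.1329]
tcp_rot: [-179.9, -0.0, -76.8]
force: [-0.3, -1.8, 5.8]
opening: 0.254
```

Request:
jog_arm([
  {"dx": -0.001, "dy": 0, "dz": 0, "wx": 0, "wy": 0, "wz": 0, "fingers": 0.9},
  {"dx": -0.002, "dy": 0, "dz": 0, "wx": 0, "wy": 0, "wz": 0, "fingers": 0.9},
  {"dx": -0.003, "dy": 0, "dz": 0, "wx": 0, "wy": 0, "wz": 0, "fingers": 0.9},
  {"dx": -0.003, "dy": 0, "dz": 0, "wx": 0, "wy": 0, "wz": 0, "fingers": 0.9},
])

```text
time_s: 16.05
eef_pos: [0.5296, 0.0409, 0.1329]
tcp_rot: [-179.9, -0.0, -76.8]
force: [0.7, -1.8, 5.4]
opening: 0.254
```

Request:
jog_arm([
  {"dx": -0.001, "dy": 0, "dz": 0, "wx": 0, "wy": 0, "wz": 0, "fingers": 0.9},
  {"dx": -0.002, "dy": 0, "dz": 0, "wx": 0, "wy": 0, "wz": 0, "fingers": 0.9},
  {"dx": -0.003, "dy": 0, "dz": 0, "wx": 0, "wy": 0, "wz": 0, "fingers": 0.9},
  {"dx": -0.003, "dy": 0, "dz": 0, "wx": 0, "wy": 0, "wz": 0, "fingers": 0.9},
])

```text
time_s: 16.38
eef_pos: [0.529, 0.0438, 0.1329]
tcp_rot: [-179.9, -0.0, -76.8]
force: [1.1, -2.4, 5.4]
opening: 0.253
```

Request:
jog_arm([
  {"dx": -0.001, "dy": 0, "dz": 0, "wx": 0, "wy": 0, "wz": 0, "fingers": 0.9},
  {"dx": -0.002, "dy": 0, "dz": 0, "wx": 0, "wy": 0, "wz": 0, "fingers": 0.9},
  {"dx": -0.003, "dy": 0, "dz": 0, "wx": 0, "wy": 0, "wz": 0, "fingers": 0.9},
  {"dx": -0.003, "dy": 0, "dz": 0, "wx": 0, "wy": 0, "wz": 0, "fingers": 0.9},
])

```text
time_s: 16.72
eef_pos: [0.5282, 0.0468, 0.1329]
tcp_rot: [-179.9, -0.0, -76.8]
force: [0.4, -1.9, 5.9]
opening: 0.253
```

Request:
jog_arm([
  {"dx": -0.001, "dy": 0, "dz": 0, "wx": 0, "wy": 0, "wz": 0, "fingers": 0.9},
  {"dx": -0.002, "dy": 0, "dz": 0, "wx": 0, "wy": 0, "wz": 0, "fingers": 0.9},
  {"dx": -0.003, "dy": 0, "dz": 0, "wx": 0, "wy": 0, "wz": 0, "fingers": 0.9},
  {"dx": -0.003, "dy": 0, "dz": 0, "wx": 0, "wy": 0, "wz": 0, "fingers": 0.9},
])

```text
time_s: 17.05
eef_pos: [0.5265, 0.0502, 0.1319]
tcp_rot: [179.9, 0.1, -76.8]
force: [0.7, 0.1, 0.5]
opening: 0.252
```

Request:
jog_arm([
  {"dx": -0.001, "dy": 0, "dz": 0, "wx": 0, "wy": 0, "wz": 0, "fingers": 0.9},
  {"dx": -0.002, "dy": 0, "dz": 0, "wx": 0, "wy": 0, "wz": 0, "fingers": 0.9},
  {"dx": -0.003, "dy": 0, "dz": 0, "wx": 0, "wy": 0, "wz": 0, "fingers": 0.9},
  {"dx": -0.003, "dy": 0, "dz": 0, "wx": 0, "wy": 0, "wz": 0, "fingers": 0.9},
])

```text
time_s: 17.38
eef_pos: [0.526, 0.0529, 0.1319]
tcp_rot: [179.9, 0.0, -76.8]
force: [-0.4, 0.1, -1.4]
opening: 0.252
```

The load vanished and the pin sank 1 mm by itself, at about 70–76 mm from the start. It is in the groove's mouth, so I stop sliding, centre it by a small step back and lower in small steps.

Request:
jog_arm([
  {"dx": 0.0008, "dy": 0, "dz": 0, "wx": 0, "wy": 0, "wz": 0, "fingers": 0.9},
  {"dx": 0.0008, "dy": 0, "dz": 0.0005, "wx": 0, "wy": 0, "wz": 0, "fingers": 0.9},
  {"dx": 0.0008, "dy": 0, "dz": 0.001, "wx": 0, "wy": 0, "wz": 0, "fingers": 0.9},
  {"dx": 0.0008, "dy": 0, "dz": 0.001, "wx": 0, "wy": 0, "wz": 0, "fingers": 0.9},
  {"dx": 0.0008, "dy": 0, "dz": 0.001, "wx": 0, "wy": 0, "wz": 0, "fingers": 0.9},
])

```text
time_s: 17.8
eef_pos: [0.5265, 0.0517, 0.1314]
tcp_rot: [180.0, 0.0, -76.8]
force: [-0.4, 0.4, -0.6]
opening: 0.251
```

Request:
jog_arm([
  {"dx": 0, "dy": 0, "dz": 0.0004, "wx": 0, "wy": 0, "wz": 0, "fingers": 0.9},
  {"dx": 0, "dy": 0, "dz": 0.0007, "wx": 0, "wy": 0, "wz": 0, "fingers": 0.9},
  {"dx": 0, "dy": 0, "dz": 0.0007, "wx": 0, "wy": 0, "wz": 0, "fingers": 0.9},
  {"dx": 0, "dy": 0, "dz": 0.0007, "wx": 0, "wy": 0, "wz": 0, "fingers": 0.9},
])

```text
time_s: 18.13
eef_pos: [0.5266, 0.0518, 0.1308]
tcp_rot: [-180.0, 0.0, -76.8]
force: [0.1, 0.5, -1.0]
opening: 0.253
```

Request:
jog_arm([
  {"dx": 0, "dy": 0, "dz": 0.0005, "wx": 0, "wy": 0, "wz": 0, "fingers": 0.9},
  {"dx": 0, "dy": 0, "dz": 0.001, "wx": 0, "wy": 0, "wz": 0, "fingers": 0.9},
  {"dx": 0, "dy": 0, "dz": 0.001, "wx": 0, "wy": 0, "wz": 0, "fingers": 0.9},
  {"dx": 0, "dy": 0, "dz": 0.001, "wx": 0, "wy": 0, "wz": 0, "fingers": 0.9},
])

```text
time_s: 18.47
eef_pos: [0.5268, 0.052, 0.13]
tcp_rot: [-180.0, 0.0, -76.8]
force: [-0.8, 1.8, 2.6]
opening: 0.255
```

Request:
jog_arm([
  {"dx": 0, "dy": 0, "dz": 0.0005, "wx": 0, "wy": 0, "wz": 0, "fingers": 0.9},
  {"dx": 0, "dy": 0, "dz": 0.001, "wx": 0, "wy": 0, "wz": 0, "fingers": 0.9},
  {"dx": 0, "dy": 0, "dz": 0.001, "wx": 0, "wy": 0, "wz": 0, "fingers": 0.9},
  {"dx": 0, "dy": 0, "dz": 0.001, "wx": 0, "wy": 0, "wz": 0, "fingers": 0.9},
])

```text
time_s: 18.8
eef_pos: [0.5269, 0.0521, 0.1294]
tcp_rot: [-179.9, 0.0, -76.8]
force: [-1.3, 2.8, 5.8]
opening: 0.253
```

The near bevel is pushing the pin toward +y, so I stepped back too far. I'll move forward 1.5 mm.

Request:
jog_arm([
  {"dx": -0.0005, "dy": 0, "dz": 0, "wx": 0, "wy": 0, "wz": 0, "fingers": 0.9},
  {"dx": -0.001, "dy": 0, "dz": 0, "wx": 0, "wy": 0, "wz": 0, "fingers": 0.9},
  {"dx": -0.0015, "dy": 0, "dz": 0, "wx": 0, "wy": 0, "wz": 0, "fingers": 0.9},
  {"dx": -0.0015, "dy": 0, "dz": 0, "wx": 0, "wy": 0, "wz": 0, "fingers": 0.9},
  {"dx": -0.0015, "dy": 0, "dz": 0, "wx": 0, "wy": 0, "wz": 0, "fingers": 0.9},
])

```text
time_s: 19.22
eef_pos: [0.526, 0.0531, 0.1283]
tcp_rot: [180.0, -0.0, -76.8]
force: [-0.7, 0.0, -0.5]
opening: 0.253
```

Request:
jog_arm([
  {"dx": -0.0005, "dy": 0, "dz": 0.0005, "wx": 0, "wy": 0, "wz": 0, "fingers": 0.9},
  {"dx": -0.0007, "dy": 0, "dz": 0.001, "wx": 0, "wy": 0, "wz": 0, "fingers": 0.9},
  {"dx": -0.0007, "dy": 0, "dz": 0.0015, "wx": 0, "wy": 0, "wz": 0, "fingers": 0.9},
  {"dx": -0.0007, "dy": 0, "dz": 0.0015, "wx": 0, "wy": 0, "wz": 0, "fingers": 0.9},
  {"dx": -0.0007, "dy": 0, "dz": 0.0015, "wx": 0, "wy": 0, "wz": 0, "fingers": 0.9},
])

```text
time_s: 19.63
eef_pos: [0.526, 0.0539, 0.1272]
tcp_rot: [180.0, 0.0, -76.8]
force: [-0.4, 0.9, -0.8]
opening: 0.255
```

Request:
jog_arm([
  {"dx": 0, "dy": 0, "dz": 0.0005, "wx": 0, "wy": 0, "wz": 0, "fingers": 0.9},
  {"dx": 0, "dy": 0, "dz": 0.001, "wx": 0, "wy": 0, "wz": 0, "fingers": 0.9},
  {"dx": 0, "dy": 0, "dz": 0.0012, "wx": 0, "wy": 0, "wz": 0, "fingers": 0.9},
  {"dx": 0, "dy": 0, "dz": 0.0012, "wx": 0, "wy": 0, "wz": 0, "fingers": 0.9},
  {"dx": 0, "dy": 0, "dz": 0.0012, "wx": 0, "wy": 0, "wz": 0, "fingers": 0.9},
])

```text
time_s: 20.05
eef_pos: [0.5261, 0.0539, 0.126]
tcp_rot: [180.0, -0.0, -76.8]
force: [0.1, -0.2, -0.8]
opening: 0.254
```

Request:
jog_arm([
  {"dx": 0, "dy": 0, "dz": 0.0005, "wx": 0, "wy": 0, "wz": 0, "fingers": 0.9},
  {"dx": 0, "dy": 0, "dz": 0.001, "wx": 0, "wy": 0, "wz": 0, "fingers": 0.9},
  {"dx": 0, "dy": 0, "dz": 0.001, "wx": 0, "wy": 0, "wz": 0, "fingers": 0.9},
  {"dx": 0, "dy": 0, "dz": 0.001, "wx": 0, "wy": 0, "wz": 0, "fingers": 0.9},
])

```text
time_s: 20.38
eef_pos: [0.526, 0.0539, 0.125]
tcp_rot: [180.0, 0.0, -76.8]
force: [-0.6, -1.4, -0.4]
opening: 0.253
```

Request:
jog_arm([
  {"dx": 0, "dy": 0, "dz": 0.0005, "wx": 0, "wy": 0, "wz": 0, "fingers": 0.9},
  {"dx": 0, "dy": 0, "dz": 0.0005, "wx": 0, "wy": 0, "wz": 0, "fingers": 0.9},
  {"dx": 0, "dy": 0, "dz": 0.0005, "wx": 0, "wy": 0, "wz": 0, "fingers": 0.9},
  {"dx": 0, "dy": 0, "dz": 0.0005, "wx": 0, "wy": 0, "wz": 0, "fingers": 0.9},
])

```text
time_s: 20.72
eef_pos: [0.5261, 0.0539, 0.1245]
tcp_rot: [180.0, 0.0, -76.8]
force: [0.4, 0.1, 0.0]
opening: 0.253
```

Request:
jog_arm([
  {"dx": 0, "dy": 0, "dz": 0.0005, "wx": 0, "wy": 0, "wz": 0, "fingers": 0.9},
  {"dx": 0, "dy": 0, "dz": 0.0005, "wx": 0, "wy": 0, "wz": 0, "fingers": 0.9},
  {"dx": 0, "dy": 0, "dz": 0.0005, "wx": 0, "wy": 0, "wz": 0, "fingers": 0.9},
  {"dx": 0, "dy": 0, "dz": 0.0005, "wx": 0, "wy": 0, "wz": 0, "fingers": 0.9},
])

```text
time_s: 21.05
eef_pos: [0.5262, 0.0539, 0.1242]
tcp_rot: [-180.0, -0.0, -76.8]
force: [-0.4, 0.0, 0.7]
opening: 0.254
```

Request:
jog_arm([
  {"dx": 0, "dy": 0, "dz": 0.0004, "wx": 0, "wy": 0, "wz": 0, "fingers": 0.9},
  {"dx": 0, "dy": 0, "dz": 0.0004, "wx": 0, "wy": 0, "wz": 0, "fingers": 0.9},
  {"dx": 0, "dy": 0, "dz": 0.0004, "wx": 0, "wy": 0, "wz": 0, "fingers": 0.9},
  {"dx": 0, "dy": 0, "dz": 0.0004, "wx": 0, "wy": 0, "wz": 0, "fingers": 0.9},
])

```text
time_s: 21.38
eef_pos: [0.5262, 0.0539, 0.1241]
tcp_rot: [-180.0, -0.0, -76.8]
force: [-2.5, -0.3, 5.8]
opening: 0.253
```

Seated: TCP is 8.8 mm below riding height and the load is about 6 N. Release and retreat.

Request:
jog_arm([
  {"dx": 0, "dy": 0, "dz": 0, "wx": 0, "wy": 0, "wz": 0, "fingers": 0.74},
  {"dx": 0, "dy": 0, "dz": 0, "wx": 0, "wy": 0, "wz": 0, "fingers": 0.7},
  {"dx": 0, "dy": 0, "dz": 0, "wx": 0, "wy": 0, "wz": 0, "fingers": 0.6},
  {"dx": 0, "dy": 0, "dz": 0, "wx": 0, "wy": 0, "wz": 0, "fingers": 0.5},
  {"dx": 0, "dy": 0, "dz": 0, "wx": 0, "wy": 0, "wz": 0, "fingers": 0.5},
  {"dx": 0, "dy": 0, "dz": 0, "wx": 0, "wy": 0, "wz": 0, "fingers": 0.5},
])

```text
time_s: 21.88
eef_pos: [0.526, 0.0539, 0.1235]
tcp_rot: [180.0, 0.0, -76.8]
force: [-0.3, -0.9, -0.0]
opening: 0.487
```

Request:
jog_arm([
  {"dx": 0, "dy": 0, "dz": -0.005, "wx": 0, "wy": 0, "wz": 0, "fingers": 0.5},
  {"dx": 0, "dy": 0, "dz": -0.015, "wx": 0, "wy": 0, "wz": 0, "fingers": 0.5},
  {"dx": 0, "dy": 0, "dz": -0.03, "wx": 0, "wy": 0, "wz": 0, "fingers": 0.5},
  {"dx": 0, "dy": 0, "dz": -0.05, "wx": 0, "wy": 0, "wz": 0, "fingers": 0.5},
  {"dx": 0, "dy": 0, "dz": -0.075, "wx": 0, "wy": 0, "wz": 0, "fingers": 0.5},
  {"dx": 0, "dy": 0, "dz": -0.1, "wx": 0, "wy": 0, "wz": 0, "fingers": 0.4},
  {"dx": 0, "dy": 0, "dz": -0.1, "wx": 0, "wy": 0, "wz": 0, "fingers": 0.4},
  {"dx": 0, "dy": 0, "dz": -0.1, "wx": 0, "wy": 0, "wz": 0, "fingers": 0.4},
])

```text
time_s: 22.55
eef_pos: [0.5276, 0.0539, 0.2267]
tcp_rot: [-179.7, -0.1, -76.8]
force: [-0.2, 0.9, -0.5]
opening: 0.598
```

```bash
python3 - <<'E'
from h import *
s,T=pose(); print(s['time_s'],s['eef_pos'],s['force'],s['opening'])
c=shot('wrist'); S=shot('scene'); np.save('w6.npy',c,allow_pickle=True)
a=cv2.resize(c['color'][80:320,90:410,::-1],(400,300)); b=cv2.resize(S['color'][100:220,170:330,::-1],(400,300),interpolation=cv2.INTER_CUBIC)
cv2.imwrite('pics/w6.png',np.hstack([a,b]))
im=c['color'].astype(int); m=((im[...,0]>70)&(im[...,1]<.5*im[...,0])&(im[...,2]<.5*im[...,0])).astype(np.uint8)
N,l,st,ce=cv2.connectedComponentsWithStats(m)
for i in range(1,N):
    if st[i,4]>60: print(st[i],ce[i])
ys,xs=np.where(m[:, 150:350]); P=depthpt(c,[(x+150,y) for x,y in zip(xs,ys)]); k=P[:,2]>.05; print('max z',np.percentile(P[k,2],[2,50,90,97]),'expected knob top .136')
E
```

```text
22.55 [0.52759977 0.05393357 0.22671188] [-0.21469684  0.86164062 -0.50573813] 0.5976698074086407
[237 176  28  35 608] [250.34868421 191.08223684]
max z [0.09826107 0.13288776 0.13726663 0.13771744] expected knob top .136
```

View pics/w6.png

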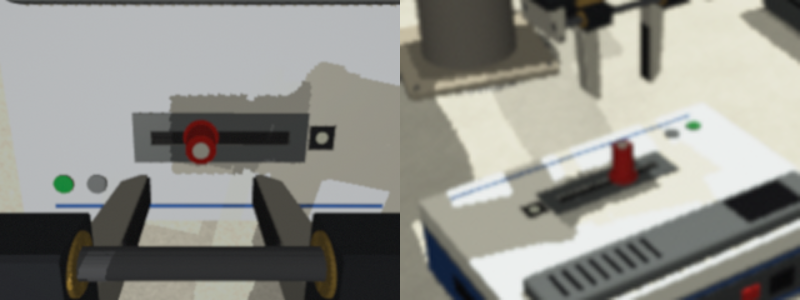

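Both views show the pin upright with its flange on the frame, at (200,140) left and (622,165) right. The gripper is clear, and the knob top reads 0.137 m against 0.136 m expected (0.145 m if it were still riding). Handing in.

```bash
python3 -c "
from station import sign_off
print(sign_off())"
```

```text
the job is handed in; nothing more can be done
None
```

The lock pin is in the scanner's groove and pressed home, and I handed the job in at about 22.6 s of robot time; the hand-in reported no verdict.

**What I did**
- I took the pin from its stand and put it into the dotted end of the slot, about 14 mm in. It rested on the bar under 3–5 N for more than half a second.
- I slid it along at 4.5–6.2 N until the load vanished at about 70–76 mm from the start, where it sank 1 mm by itself.
- I centred it in the groove, lowered it until the flange met the frame at about 6 N, let go and backed straight up.

**Last checks**
- **Seating:** the pin sat 8.8 mm lower than when riding on the bar (9 mm expected).
- **Height:** by depth the knob's top was at 0.137 m, against 0.136 m if home and 0.145 m if still riding.
- **View:** both cameras show the pin upright with the gripper clear and the wrist force at noise level.
- **Contact forces:** no reading passed about 7 N, but I only read the force at the end of each move.

**What did not go cleanly**
- After the drop I stepped back 0.8 mm too far and lowered onto the groove's near bevel, at about 6.5 N. I moved 1.5 mm forward again to clear it, without lifting the pin.
- My first two move calls were refused for missing keys, so nothing moved.

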